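Heft an unmarked filter cartridge and seat it in its well of the water purifier

TASK

Pick the white filter cartridge out of the yellow crate and heft it to tell which kind it is: the hollow one (about 170 g) belongs in the purifier's white-ringed well, the solid block (about 350 g) in the yellow-ringed well and the packed canister (about 610 g) in the blue-ringed well. Lower it into its well and feel for the hidden square valve spindle, turning the cartridge under light pressure and never forcing it, until its foot drops over the spindle and it sits fully home; then let go. Leave the torch, the mug and the ratchet where they are.

Things in the scene. Friction and masses are not known exactly. Their poses are not given: they have to be found in the camera images.
- cartridge_c (a point): centre (half-way up) of the white filter cartridge, a plain upright cylinder 52 mm in diameter and 130 mm tall, standing in the yellow crate (crate floor 5 mm thick, walls 50 mm high); grip its upper 70 mm. z is its long axis, up. Three kinds look alike: hollow about 170 g, solid block about 350 g, packed canister about 610 g, each within 40 g
- cartridge_foot (a point): centre of the cartridge's underside, 65 mm below cartridge_c. Fully home it stands on the well's floor, 45 mm below the well's mouth; z up
- cartridge: the same cartridge, origin at the centre of its underside. The underside has a 29.6 mm square socket, 14 mm deep, sides along the cartridge's x and y axes. It drops over a spindle when within about 8 degrees of square to it (any of four quarter turns) and 1.5 mm of centre; else it stops on top of the spindle, 10 mm too high
- purifier: the water purifier, fixed: grey three-well deck 110 mm (x) by 270 mm (y), 70 mm high, white pump housing 100 mm deep and 91 mm high behind it on its +x side. Origin at counter height under the middle well; wells in a row along its own y, 80 mm apart. Its plastic cracks if the cartridge is pressed on it with over 35 N
- well_white (a point): centre of the mouth of the white-ringed well (for the hollow cartridge), level with the purifier's grey deck, 70 mm above the counter; z up. Round bore 58 mm wide, 45 mm deep, flat floor with a square valve spindle at its centre, 26 mm across flats, 10 mm high (top 2 mm tapered), stiff to turn; the spindle's angle varies, is not reported and must be felt for. Which ring is on which well varies
- well_yellow (a point): centre of the mouth of the yellow-ringed well (for the solid-block cartridge), level with the purifier's grey deck, 70 mm above the counter; z up. Round bore 58 mm wide, 45 mm deep, flat floor with a square valve spindle at its centre, 26 mm across flats, 10 mm high (top 2 mm tapered), stiff to turn; the spindle's angle varies, is not reported and must be felt for. Which ring is on which well varies
- well_blue (a point): centre of the mouth of the blue-ringed well (for the packed cartridge), level with the purifier's grey deck, 70 mm above the counter; z up. Round bore 58 mm wide, 45 mm deep, flat floor with a square valve spindle at its centre, 26 mm across flats, 10 mm high (top 2 mm tapered), stiff to turn; the spindle's angle varies, is not reported and must be felt for. Which ring is on which well varies
- torch_c (a point): centre of the black torch lying in the far end of the yellow crate, 140 mm long, 48 mm across its head; leave it
- cup_c (a point): centre of the white ceramic mug on the counter, 76 mm across, 85 mm high; leave it
- ratchet_c (a point): middle of the chrome socket wrench lying on the counter in front of the purifier, on the robot side, 270 mm long; leave it

How it is judged:
On the way:
1. the cartridge is lifted clear of the crate, at least 60 mm above where it stood (distance of cartridge from where it was at the start of the episode above 0.06 m and height (world z) of cartridge_foot above 0.065 m), for 0.2 s.
At the end, for the whole second after the job is handed in: The cartridge stands released, upright (0.12 rad) and at rest in the well of its kind (hollow, resting weight under 2.5 N: white ring; solid, 2.5 to 4.75 N: yellow; packed, more: blue), within 6 mm of its centre and fully home over the spindle: underside within 3.5 mm of the well floor (((horizontal distance between cartridge_foot and well_white below 0.006 m and z of cartridge_foot in the frame of well_white below -0.0415 m and contact force between cartridge and purifier between 0.7 and 2.5 N) or (horizontal distance between cartridge_foot and well_yellow below 0.006 m and z of cartridge_foot in the frame of well_yellow below -0.0415 m and contact force between cartridge and purifier between 2.5 and 4.75 N) or (horizontal distance between cartridge_foot and well_blue below 0.006 m and z of cartridge_foot in the frame of well_blue below -0.0415 m and contact force between cartridge and purifier between 4.75 and 9 N)) and angle between cartridge's own z axis and vertical below 0.12 rad and linear speed of cartridge below 0.02 m/s); the robot touches nothing.
It fails at once if the cartridge is pressed against the purifier with more than 35 N (contact force between cartridge and purifier above 35 N).
It fails at once if the torch, the mug or the ratchet is moved by more than 30 mm (distance of any of torch_c, cup_c, ratchet_c from where it was at the start of the episode above 0.03 m).
It also fails if it takes over 51 s, if anything falls off the work surface, if the arm or the gripper's body presses on something with over 40 N, if the wrist force passes 120 N, or if a joint passes its speed limit or range.

ROBOT

A 7-joint arm with a two-finger parallel gripper is mounted at the origin on the work surface. World frame = base frame: x ahead of the robot, y to its left, z up, the work surface at z = 0. Lengths are in m, angles in rad, forces in N, time in s.
With the tool pointing down it reaches from about 0.425 to 0.875 m from the base axis. Payload 4.7 kg.
Tool frame: the origin (TCP) lies at the very end of the fingers, on their centre line; the grasp point (between the pads) lies 19 mm behind it (arm.grip_point_offset is the distance from the TCP to the grasp point, in m); z points along the fingers, y is the line along which they close (so a half turn about z gives the same grasp; the last joint's range is limited). The gripper opens to 87 mm and grips with 3 to 60 N. Pads are 19 mm wide; open, the fingers measure 117 mm over their backs; the gripper's body (75 mm by 190 mm) begins 51 mm behind the grasp point.
Start: joints at [1.129, 0.321, -0.07, 1.45, 0.023, 1.371, -0.057], TCP at [0.286, -0.584, 0.223] pointing down, gripper open.
Joint ranges: [-2.86, 2.86], [-0.3, 2.09], [-1.38, 1.24], [0.06, 2.45], [-1.56, 4.7], [0.09, 2.05], [-2.69, 2.69]. Speed limits (rad/s): [2.57, 2.57, 3.14, 3.14, 3.14, 3.14, 3.14].

INTERFACE

Orientations are given as a unit quaternion [x, y, z, w].
In Python, from workcell import arm gives the robot as it stands.
- The arm moves only by the tool servo_tool, never from a script. Its argument "moves" is a list of rows, each a list of 5 numbers: the closure, from 0 (fully open) to 1 (shut), then the shift along the tool's x, y, z in mm, then the turn about the tool's z in rad. In form: [[claw, tx, ty, tz, roll], ...]. A call has 1 to 12 rows; each row is the pose to reach, as a shift and turn from the pose commanded when the call began, along the tool's axes at that moment; what a row does not reach only later rows make up. A row lasts 1/8 s, in which the tool goes at most 62.5 mm and 10.7 degrees, less where a joint would pass 70% of its speed; a pose out of reach is approached as far as the arm can. A call with a gripper value outside its range is refused whole. The fingers move at their own pace and stop on an object; the grip force is fixed at half the most. Time passes only in rows, so rows that repeat a pose let the fingers close. It gives the time, the measured TCP pose, the force, the opening and the grip force at its end, in the units of the state.
- arm.state(): the state, without advancing time (a new reading comes with each control period).
- arm.camera(name): name is "scene" or "top" or "wrist"; returns a dict with "image" (420x560x3 uint8, red, green, blue), "fx", "fy", "cx", "cy" (pixels), "k1" (the pictures are not rectified: a ray, as slopes to the right and down, at radius r is drawn at 1 + k1 r^2 times it, then the intrinsics apply), "R" (3x3) and "t" (3): a world point X has camera coordinates R X + t; the wrist camera has in their place "T_tool_cam" (4x4, takes a point from camera to tool coordinates, whose origin is the TCP and whose axes are the flange's). Camera axes: x right, y down, z forward; pixel columns grow to the right and rows downward; lengths in m; the calibration is good to about 2 mm. A picture is of the moment at which its call begins: read the wrist's pose just before it. There is no depth.
- arm.hand_in(): hands the job in; it is judged then, once.
Trained networks look in the newest picture that a camera, given by its name, has taken for a name from the list of things; names that differ only in an ending like _2 or _b are one class to them, and where a whole thing is asked for, a point or a joint stands for the part that bears it (a point fixed in the world has none). Each returns a list of dicts, best first, with "p" (0 to 1); they miss things now and then, are a little off and sometimes report something else, mostly with a low value. They report only what shows in the picture. A call takes as long as a camera call.
- arm.spot_in(camera, label): "position" ([x, y, z] in m, in the coordinates of the camera as it stood for that picture, good to about 4 mm: the middle of the surface that is visible of it).
- arm.regions_of(camera, label): "pixels" (420x560 bool, what is visible of it).
- arm.landmark_of(camera, label): "position" ([x, y, z] in m, in the coordinates of the camera as it stood for that picture, good to about 4 mm: a listed point, or the origin of a listed thing).
The state is a dict: "time_s": time; "qpos": joint angles; "qd": joint speeds; "joint_efforts": joint torques, N m; "tool_pos": TCP position; "tcp_rot": TCP orientation; "ft_force": force on the tool from outside, world axes, zero at the start; "wrist_torque": the same for the moment, N m; "finger_gap": finger opening in m; "grasp_force": force on a finger pad.
Only numpy, scipy, OpenCV 4.12 (cv2) and the standard library are available. Lean on these libraries where they do the work, as an engineer would, in place of code of your own. Each camera call takes 0.05 s, during which the arm holds its last target. There are 200 camera calls.

## Working session

There is one attempt and no reset: what is moved stays moved. The work goes in short steps, Python scripts to look and compute and a tool call to move; the robot and the scene stay as the last step left them, time stands still between calls to the robot, and variables do not carry over. Pictures are saved under pics/ and viewed, at most 10 in all, crops included, and the job is handed in when it is done.

Besides the shell and the picture viewer there is one more tool, called as name(argument=value, ...), one argument or row to a line, values as JSON. servo_tool: Moves the arm, as the interface text tells. Its arguments: {"type":"object","properties":{"moves":{"type":"array","items":{"type":"array","items":{"type":"number"}}}},"required":["moves"]}

```bash
mkdir -p pics; cat > h.py <<'E'
from workcell import arm
import numpy as np, cv2
from scipy.spatial.transform import Rotation as Ro
def snap(cam,fn=None):
    s=arm.state(); c=arm.camera(cam)
    if fn: cv2.imwrite('pics/'+fn,c['image'][:,:,::-1])
    return s,c
def w(p,cam,s,c):
    p=np.array(p)
    if cam=='wrist':
        q=c['T_tool_cam']@np.r_[p,1]; return Ro.from_quat(s['tcp_rot']).apply(q[:3])+s['tool_pos']
    return np.array(c['R']).T@(p-c['t'])
def lm(cam,label,s,c,f='landmark_of'):
    return [(round(d['p'],2),w(d['position'],cam,s,c).round(4).tolist()) for d in getattr(arm,f)(cam,label)[:2]]
E
python3 - <<'E'
from h import *
s=arm.state(); print(s)
for cam in ['scene','top']:
    s,c=snap(cam,cam+'1.png')
    for l in ['cartridge_c','well_white','well_yellow','well_blue','purifier','torch_c','cup_c','ratchet_c']: print(cam,l,lm(cam,l,s,c))
a=[cv2.imread(f'pics/{k}1.png') for k in('scene','top')]
E
```

```text
{'time_s': 0.0, 'qpos': array([ 1.12911375,  0.32182299, -0.07009448,  1.45166701,  0.02261826,
        1.37081856, -0.05689969]), 'qd': array([-0.00070497, -0.0007737 , -0.00143095,  0.00098821,  0.00109408,
       -0.0017839 , -0.00052277]), 'joint_efforts': array([ 3.82304770e-04, -4.91292250e+01, -4.04002592e-01, -3.12534928e+01,
       -6.42914884e-02,  4.38415934e-02,  1.69747864e-04]), 'tool_pos': array([ 0.2858156 , -0.58316664,  0.22146563]), 'tcp_rot': array([ 9.74139591e-01,  2.25944966e-01, -2.73072275e-04, -9.24852692e-04]), 'ft_force': array([-0.37357603, -0.5822164 ,  0.25656317]), 'wrist_torque': array([-0.04530736,  0.02727616,  0.03987672]), 'grasp_force': 0.0, 'finger_gap': 0.08701132416479483}
scene cartridge_c [(0.9, [0.5002, -0.3336, 0.0711]), (0.59, [0.4959, -0.331, 0.0059])]
scene well_white [(0.46, [0.5397, 0.0442, 0.0697])]
scene well_yellow [(0.4, [0.5442, 0.2026, 0.0695])]
scene well_blue [(0.67, [0.5438, 0.1167, 0.0711]), (0.43, [0.4987, -0.3316, 0.006])]
scene purifier [(0.93, [0.5412, 0.119, 0.0035])]
scene torch_c [(0.78, [0.6568, -0.31, 0.0306])]
scene cup_c [(0.68, [0.4531, 0.4251, 0.04])]
scene ratchet_c [(0.87, [0.3626, 0.07, 0.015]), (0.57, [0.5401, 0.1203, 0.0031])]
top cartridge_c [(0.94, [0.4982, -0.3345, 0.0739])]
top well_white [(0.61, [0.5411, 0.0416, 0.0723])]
top well_yellow [(0.71, [0.5441, 0.1139, 0.0023]), (0.61, [0.5451, 0.1985, 0.073])]
top well_blue [(0.6, [0.5409, 0.1144, 0.0694]), (0.24, [0.541, 0.0374, 0.0711])]
top purifier [(0.7, [0.5429, 0.1128, -0.0019]), (0.47, [0.5443, 0.1969, 0.0739])]
top torch_c [(0.74, [0.6585, -0.3151, 0.0304])]
top cup_c [(0.75, [0.4446, 0.4205, 0.0431])]
top ratchet_c []
```

View pics/scene1.png

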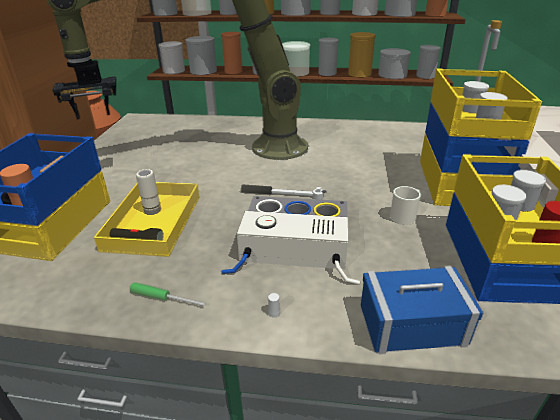

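View pics/top1.png

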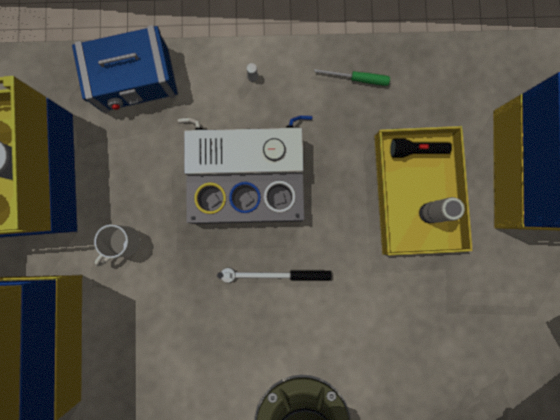

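The scene view shows the cartridge at about (147,190) in the crate, with the wells white, blue, yellow from left to right at (268,207), (298,208) and (327,210). The top view agrees with the network positions and shows spindles at (215,200), (248,198) and (281,198).

servo_tool(
  moves=[
    [0,50,-22,0,0],
    [0,100,-43,0,0],
    [0,150,-65,0,0],
    [0,200,-87,0,0],
    [0,250,-108,0,0],
    [0,300,-130,0,0],
    [0,300,-130,0,0],
    [0,300,-130,0,0],
  ],
)

```text
time_s: 1.9
tool_pos: [0.4978, -0.3355, 0.2226]
tcp_rot: [0.974, 0.226, -0.0, 0.0]
ft_force: [0.2, -0.5, 0.3]
finger_gap: 0.0871
grasp_force: 0.0
```

```bash
python3 - <<'E'
from h import *
s,c=snap('wrist','w1.png'); print(s['tool_pos'],s['tcp_rot'],s['qpos']); print(c['T_tool_cam'],c['fx'],c['k1'])
print(lm('wrist','cartridge_c',s,c),lm('wrist','cartridge_foot',s,c))
E
```

```text
[ 0.49784919 -0.3354745   0.22255351] [ 9.74144377e-01  2.25925752e-01 -3.94915047e-04  3.62533386e-04] [ 0.76913385  0.22746219 -0.25976388  1.57393727  0.06051925  1.34806205
 -0.61262426]
[[-7.41496108e-04 -9.54705913e-01 -2.97550114e-01  8.18011549e-02]
 [ 9.99999690e-01 -6.28532909e-04 -4.75320917e-04 -2.00932414e-04]
 [ 2.66771651e-04 -2.97550374e-01  9.54706082e-01 -1.62803107e-01]
 [ 0.00000000e+00  0.00000000e+00  0.00000000e+00  1.00000000e+00]] 377.1255385837705 -0.044590328513890505
[(0.77, [0.4987, -0.3254, 0.0052])] []
```

View pics/w1.png

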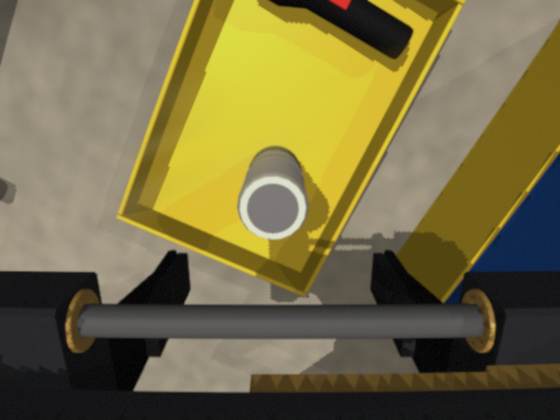

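The wrist view shows the cartridge's top rim as a white ring centred near (272,208), radius about 34 px. The crate walls are clear and the torch is at (350,20). Next I'll project the ring to z=0.135.

```bash
cat >> h.py <<'E'
def ray(u,v,c,s=None):
    d=np.array([(u-c['cx'])/c['fx'],(v-c['cy'])/c['fy']]); x=d.copy()
    for _ in range(20): x=d/(1+c['k1']*(x@x))
    r=np.r_[x,1.]
    if 'R' in c: return -np.array(c['R']).T@c['t'], np.array(c['R']).T@r
    T=np.array(c['T_tool_cam']); Rt=Ro.from_quat(s['tcp_rot'])
    return Rt.apply(T[:3,3])+s['tool_pos'], Rt.apply(T[:3,:3]@r)
def onz(u,v,z,c,s=None):
    o,d=ray(u,v,c,s); return o+d*(z-o[2])/d[2]
def circ(P):
    A=np.c_[2*P[:,:2],np.ones(len(P))]; x=np.linalg.lstsq(A,(P[:,:2]**2).sum(1),rcond=None)[0]
    return x[:2],np.sqrt(x[2]+x[:2]@x[:2])
def ringfit(mask,z,c,s=None):  # outer contour hull of mask -> plane z -> circle
    k=max(cv2.findContours(mask.astype(np.uint8),cv2.RETR_EXTERNAL,cv2.CHAIN_APPROX_NONE)[0],key=cv2.contourArea)[:,0]
    return circ(np.array([onz(u,v,z,c,s) for u,v in k]))
E
python3 - <<'E'
from h import *
s,c=snap('wrist'); im=c['image'].astype(int)
m=(im.min(2)>190); yy,xx=np.mgrid[:420,:560]; m&=np.hypot(xx-272,yy-208)<40
print(m.sum(), ringfit(m,.135,c,s))
E
```

```text
922 (array([ 0.49872695, -0.32864884]), np.float64(0.021961304355176958))
```

```bash
python3 - <<'E'
from h import *
s,c=snap('wrist'); im=c['image']
yy,xx=np.mgrid[:420,:560]; hsv=cv2.cvtColor(im,cv2.COLOR_RGB2HSV)
for t in (150,180,200,220):
    m=(im.min(2)>t)&(np.hypot(xx-272,yy-208)<42)
    k=max(cv2.findContours(m.astype(np.uint8),0,1)[0],key=cv2.contourArea)
    h=cv2.convexHull(k)[:,0]; print(t,cv2.boundingRect(k),circ(np.array([onz(u,v,.135,c,s) for u,v in h])))
r=arm.regions_of('wrist','cartridge_c'); 
for d in r[:1]:
    m=d['pixels']; ys,xs=np.nonzero(m); print(d['p'],xs.min(),xs.max(),ys.min(),ys.max())
    k=max(cv2.findContours(m.astype(np.uint8),0,1)[0],key=cv2.contourArea)[:,0]
    k=k[k[:,1]>212]; print(circ(np.array([onz(u,v,.135,c,s) for u,v in k])))
g=cv2.resize(im[150:260,210:340],None,fx=4,fy=4,interpolation=0); cv2.imwrite('pics/w1c.png',g[:,:,::-1])
E
```

```text
150 (238, 174, 67, 64) (array([ 0.49882048, -0.32853142]), np.float64(0.023071623709687926))
180 (239, 175, 65, 62) (array([ 0.49875085, -0.32862283]), np.float64(0.02248183145461839))
200 (240, 176, 64, 60) (array([ 0.49880576, -0.32866148]), np.float64(0.021818062094834022))Traceback (most recent call last):
  File "<stdin>", line 6, in <module>
ValueError: max() iterable argument is empty
```

servo_tool(
  moves=[
    [0,4,-6,40,0],
    [0,4,-6,80,0],
    [0,4,-6,110,0],
    [0,4,-6,133,0],
    [0,4,-6,133,0],
    [1,4,-6,133,0],
    [1,4,-6,133,0],
    [1,4,-6,133,0],
    [1,4,-6,133,0],
    [1,4,-6,133,0],
  ],
)

```text
time_s: 3.4
tool_pos: [0.4995, -0.3281, 0.09]
tcp_rot: [0.974, 0.226, 0.0, 0.001]
ft_force: [0.3, -0.9, 1.4]
finger_gap: 0.0513
grasp_force: 30.0
```

```bash
python3 - <<'E'
from h import *
s=arm.state();print(s['tool_pos'],s['ft_force'],s['finger_gap'],s['grasp_force'])
E
```

```text
[ 0.49952042 -0.32811363  0.09000868] [ 0.33806978 -0.86048879  1.37868992] 0.05128547499134389 29.981174105778337
```

servo_tool(
  moves=[
    [1,0,0,-15,0],
    [1,0,0,-45,0],
    [1,0,0,-75,0],
    [1,0,0,-95,0],
    [1,0,0,-100,0],
    [1,0,0,-100,0],
    [1,0,0,-100,0],
    [1,0,0,-100,0],
  ],
)

```text
time_s: 4.4
tool_pos: [0.4987, -0.3274, 0.1884]
tcp_rot: [0.974, 0.226, -0.001, -0.001]
ft_force: [-0.4, 0.2, -5.4]
finger_gap: 0.0509
grasp_force: 30.0
```

```bash
python3 - <<'E'
from h import *
for i in range(6):
    s,c=snap('wrist','w2.png' if i==0 else None);print(s['ft_force'].round(2),s['joint_efforts'].round(2)[[1,3]])
print(s['tool_pos'],s['wrist_torque'])
E
```

```text
[-0.42  0.24 -5.37] [-46.66 -33.42]
[-0.39 -0.32 -6.14] [-46.58 -33.37]
[ 0.18  0.14 -6.34] [-46.53 -33.35]
[ 0.4  -0.17 -5.83] [-46.5  -33.35]
[ 0.35  0.4  -5.53] [-46.49 -33.36]
[ 0.09 -0.09 -5.94] [-46.49 -33.38]
[ 0.49914081 -0.32771492  0.18935748] [0.02559252 0.00649555 0.02279852]
```

View pics/w2.png

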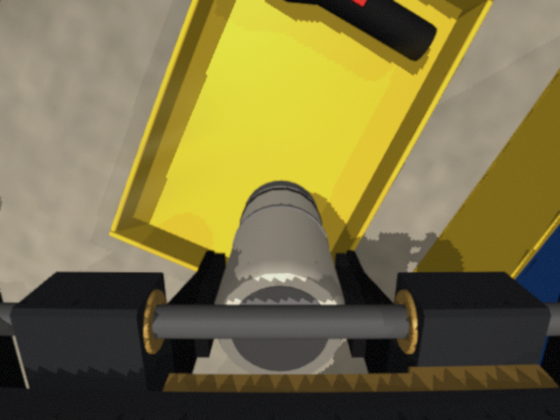

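Lifted force is about 5.9 N, so this is the packed canister and goes in the blue well. The wrist view shows the cartridge held upright between the pads, its top centred near (280,325). I'll carry it to a viewing pose short of the blue well.

servo_tool(
  moves=[
    [1,10,-26,-15,0.05],
    [1,26,-68,-30,0.15],
    [1,44,-115,-30,0.3],
    [1,62,-162,-30,0.42],
    [1,80,-208,-30,0.456],
    [1,98,-254,-30,0.456],
    [1,116,-301,-30,0.456],
    [1,134,-348,-30,0.456],
    [1,150,-390,-30,0.456],
    [1,160,-416,-30,0.456],
    [1,160,-416,-30,0.456],
    [1,160,-416,-30,0.456],
  ],
)

```text
time_s: 6.2
tool_pos: [0.4599, 0.1155, 0.2197]
tcp_rot: [1.0, -0.0, 0.0, 0.001]
ft_force: [0.4, -0.3, -6.8]
finger_gap: 0.0516
grasp_force: 30.0
```

```bash
python3 - <<'E'
from h import *
s,c=snap('wrist','w3.png');print(s['tool_pos'],s['tcp_rot'].round(3),s['qpos'].round(3),s['ft_force'])
for l in ['well_blue','well_white','well_yellow']: print(l,lm('wrist',l,s,c))
E
```

```text
[0.45985609 0.11547131 0.21965911] [ 1.    -0.     0.     0.001] [ 0.35  -0.036 -0.631  1.854 -0.021  1.317 -1.847] [ 0.41739523 -0.29174608 -6.75522439]
well_blue []
well_white []
well_yellow []
```

View pics/w3.png

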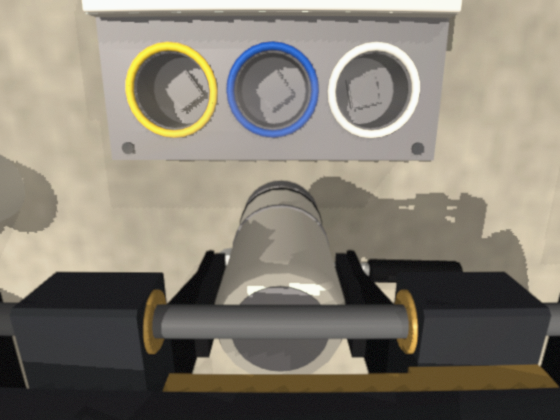

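```bash
python3 - <<'E'
from h import *
s,c=snap('wrist'); im=c['image'].astype(int)
R,G,B=im[...,0],im[...,1],im[...,2]
def hull(m): return cv2.convexHull(max(cv2.findContours(m.astype(np.uint8),0,1)[0],key=cv2.contourArea))[:,0]
top=np.zeros((420,560),bool); top[:160]=1
for n,m in (('blue',top&(B-R>40)&(B-G>25)),('yel',top&(R-B>80)&(G-B>50)),('white',top&(im.min(2)>225)&(np.mgrid[:420,:560][0]>35))):
    h=hull(m); print(n,cv2.boundingRect(h),[circ(np.array([onz(u,v,z,c,s) for u,v in h])) for z in (.07,.072)])
# foot/top edges in tool frame
zt=s['tool_pos'][2]
for v in (180,182,184): print(v,onz(281,v,zt-.085,c,s)-s['tool_pos'])
# left/right sides, rows of the foot
g=cv2.cvtColor(c['image'],cv2.COLOR_RGB2GRAY).astype(int)
print(g[176:222:1,281]); print(g[205,235:330])
print('top', [onz(281,v,zt+.045,c,s)-s['tool_pos'] for v in (286,370)])
np.save('w4.npy',c['image'])
t,ct=snap('top'); im=ct['image'].astype(int); m=(im[...,2]-im[...,0]>40); m[:180]=0;m[215:]=0;m[:,:220]=0;m[:,265:]=0
h=hull(m);print('topcam',cv2.boundingRect(h),circ(np.array([onz(u,v,.07,ct) for u,v in h])))
E
```

```text
blue (226, 41, 92, 97) [(array([0.54214549, 0.12164907]), np.float64(0.036612273846248544)), (array([0.54214247, 0.12160702]), np.float64(0.03637782845828971))]
yel (125, 42, 92, 96) [(array([0.54235927, 0.20254683]), np.float64(0.036777551712942044)), (array([0.54235489, 0.20198676]), np.float64(0.03654204797406256))]
white (329, 42, 90, 95) [(array([0.54198888, 0.04069345]), np.float64(0.03598926520188792)), (array([0.54198687, 0.04116981]), np.float64(0.03575880922752694))]
180 [ 0.02420389 -0.00061167 -0.085     ]
182 [ 0.02282328 -0.00060873 -0.085     ]
184 [ 0.02143833 -0.00060579 -0.085     ]
[180 180 178 164 131  91  77  76  82  97 100  76  49  71 114 139 144 146
 145 146 146 146 147 146 145 137 126 116 105 114 142 152 149 146 147 146
 145 145 145 146 146 146 146 147 145 146]
[181 181 182 183 182 179 177 176 173 159 123  81  89 124 145 153 155 156
 155 156 157 157 156 156 156 156 155 154 151 150 147 139 131 129 125 119
 115 112 108 109 109 112 114 113 111 113 114 115 111 105 104 104 103 101
 100 102 101 105 112 116 120 122 122 126 127 125 127 125 126 126 125 125
 124 124 123 123 119 107  80  52  52  74  93 101 102 101 101 103 101 101
 102 101 101 102 102]
top [array([ 0.01636899, -0.0002527 ,  0.045     ]), array([-0.01973212, -0.00017906,  0.045     ])]
topcam (255, 187, 6, 13) (array([0.54901033, 0.09657257]), np.float64(0.015280733120976718))
```

servo_tool(
  moves=[
    [1,40,-3,0,0],
    [1,84,-6,0,0],
    [1,84,-6,20,0],
    [1,84,-6,45,0],
    [1,84,-6,60,0],
    [1,84,-6,60,0],
    [1,84,-6,64,0],
    [1,84,-6,68,0],
    [1,84,-6,71,0],
    [1,84,-6,71,0],
  ],
)

```text
time_s: 7.75
tool_pos: [0.5436, 0.1222, 0.1484]
tcp_rot: [1.0, -0.0, -0.0, 0.0]
ft_force: [0.1, -0.3, -5.9]
finger_gap: 0.0513
grasp_force: 30.0
```

servo_tool(
  moves=[
    [1,0,0,4,0],
    [1,0,0,8,0],
    [1,0,0,12,0],
    [1,0,0,16,0],
    [1,0,0,20,0],
    [1,0,0,20,0],
  ],
)

```text
time_s: 8.5
tool_pos: [0.5434, 0.1221, 0.128]
tcp_rot: [1.0, -0.0, -0.0, 0.0]
ft_force: [0.0, -0.3, -5.2]
finger_gap: 0.0513
grasp_force: 30.0
```

servo_tool(
  moves=[
    [1,1,0,0,0],
    [1,2,0,0,0],
    [1,2,0,0,0],
    [1,3,0,0,0],
    [1,3,0,0,0],
  ],
)

```text
time_s: 9.12
tool_pos: [0.546, 0.1222, 0.1284]
tcp_rot: [1.0, -0.0, -0.001, 0.0]
ft_force: [-2.7, 0.0, -4.7]
finger_gap: 0.0513
grasp_force: 30.0
```

servo_tool(
  moves=[
    [1,-3,0,0,0],
    [1,-5,0,0,0],
    [1,-5,0,0,0],
    [1,-6,0,0,0],
    [1,-6,0,0,0],
  ],
)

```text
time_s: 9.75
tool_pos: [0.5408, 0.1222, 0.1286]
tcp_rot: [1.0, -0.0, 0.0, 0.0]
ft_force: [-0.2, 0.2, -6.2]
finger_gap: 0.0516
grasp_force: 30.0
```

servo_tool(
  moves=[
    [1,3,0,0,0],
    [1,3,1,0,0],
    [1,3,2,0,0],
    [1,3,2,0,0],
    [1,3,3,0,0],
    [1,3,3,0,0],
  ],
)

```text
time_s: 10.5
tool_pos: [0.5437, 0.1194, 0.1285]
tcp_rot: [1.0, -0.0, 0.0, -0.0]
ft_force: [1.2, 1.3, -6.6]
finger_gap: 0.0513
grasp_force: 30.0
```

servo_tool(
  moves=[
    [1,0,-3,0,0],
    [1,0,-5,0,0],
    [1,0,-5,0,0],
    [1,0,-6,0,0],
    [1,0,-6,0,0],
  ],
)

```text
time_s: 11.12
tool_pos: [0.5437, 0.1245, 0.1285]
tcp_rot: [1.0, -0.0, -0.0, 0.001]
ft_force: [-0.4, -1.7, -4.5]
finger_gap: 0.0518
grasp_force: 30.0
```

servo_tool(
  moves=[
    [1,-0.7,3,0,0],
    [1,-0.7,3,3,0],
    [1,-0.7,3,6,0],
    [1,-0.7,3,8,0],
    [1,-0.7,3,9,0],
    [1,-0.7,3,9,0],
  ],
)

```text
time_s: 11.88
tool_pos: [0.543, 0.1223, 0.1194]
tcp_rot: [1.0, -0.0, -0.0, 0.0]
ft_force: [0.6, -0.9, -5.4]
finger_gap: 0.0517
grasp_force: 30.0
```

servo_tool(
  moves=[
    [1,0,0,1,0],
    [1,0,0,1,0],
    [1,0,0,2,0],
    [1,0,0,2,0],
  ],
)

```text
time_s: 12.38
tool_pos: [0.543, 0.1221, 0.1174]
tcp_rot: [1.0, -0.0, -0.0, 0.0]
ft_force: [-0.1, -0.2, -7.0]
finger_gap: 0.0516
grasp_force: 30.0
```

servo_tool(
  moves=[
    [1,0,0,1,0],
    [1,0,0,1,0],
    [1,0,0,2,0],
    [1,0,0,2,0],
  ],
)

```text
time_s: 12.88
tool_pos: [0.543, 0.1222, 0.1154]
tcp_rot: [1.0, -0.0, -0.0, 0.0]
ft_force: [-0.7, -0.6, -6.2]
finger_gap: 0.0516
grasp_force: 30.0
```

servo_tool(
  moves=[
    [1,0,0,1,0],
    [1,0,0,2,0],
    [1,0,0,3,0],
    [1,0,0,3,0],
  ],
)

```text
time_s: 13.38
tool_pos: [0.543, 0.1222, 0.1124]
tcp_rot: [1.0, -0.0, -0.0, 0.0]
ft_force: [-0.1, 0.3, -5.5]
finger_gap: 0.0516
grasp_force: 30.0
```

servo_tool(
  moves=[
    [1,0,0,1,0],
    [1,0,0,1,0],
    [1,0,0,2,0],
    [1,0,0,2,0],
  ],
)

```text
time_s: 13.88
tool_pos: [0.543, 0.1221, 0.1104]
tcp_rot: [1.0, -0.0, -0.0, 0.0]
ft_force: [-0.5, 0.1, -6.5]
finger_gap: 0.0516
grasp_force: 30.0
```

servo_tool(
  moves=[
    [1,0,0,0.5,0],
    [1,0,0,1,0],
    [1,0,0,1,0],
  ],
)

```text
time_s: 14.25
tool_pos: [0.5433, 0.1222, 0.1101]
tcp_rot: [1.0, -0.0, 0.0, 0.0]
ft_force: [-1.7, -0.8, -1.9]
finger_gap: 0.0516
grasp_force: 30.0
```

```bash
python3 - <<'E'
from h import *
z=[]
for i in range(6):
    s,c=snap('wrist','w5.png' if i==0 else None);z.append(s['ft_force'])
print(np.mean(z,0),s['tool_pos'])
E
```

```text
[-1.49495649 -0.82314441  0.4368398 ] [0.5434253  0.1221952  0.11006707]
```

Floor contact came at TCP z=0.110, the height expected for fully home (the spindle top would stop it at 0.120), so the foot went over the spindle at the first angle. I'll release and retreat.

servo_tool(
  moves=[
    [0.6,0,0,0,0],
    [0.3,0,0,0,0],
    [0,0,0,0,0],
    [0,0,0,0,0],
    [0,0,0,-20,0],
    [0,0,0,-60,0],
    [0,0,0,-110,0],
    [0,-60,0,-120,0],
    [0,-100,0,-120,0],
    [0,-100,0,-120,0],
    [0,-100,0,-120,0],
  ],
)

```text
time_s: 15.92
tool_pos: [0.444, 0.1223, 0.2307]
tcp_rot: [1.0, -0.0, 0.001, 0.0]
ft_force: [0.4, -0.1, -0.1]
finger_gap: 0.087
grasp_force: 0.0
```

```bash
python3 - <<'E'
from h import *
s,c=snap('wrist','w6.png');print(s['tool_pos'],s['finger_gap'],s['ft_force'])
for l in ('cartridge_c','cartridge_foot'): print(lm('wrist',l,s,c))
s,c=snap('scene');print(lm('scene','cartridge_c',s,c))
for l in ('cup_c','ratchet_c','torch_c'): print(l,lm('scene',l,s,c))
E
```

```text
[0.44397524 0.12227488 0.23074841] 0.08699821073050272 [ 0.4112718  -0.11224377 -0.06853557]
[(0.71, [0.5449, 0.1247, 0.0255])]
[]
[(0.87, [0.5411, 0.1198, 0.0261]), (0.69, [0.5418, 0.1171, 0.0904])]
cup_c [(0.96, [0.4525, 0.4202, 0.0421]), (0.22, [0.6518, -0.3091, 0.0297])]
ratchet_c [(0.73, [0.3596, 0.0678, 0.0128]), (0.34, [0.5413, 0.1161, 0.0265])]
torch_c [(0.58, [0.6567, -0.3096, 0.0272])]
```

View pics/w6.png

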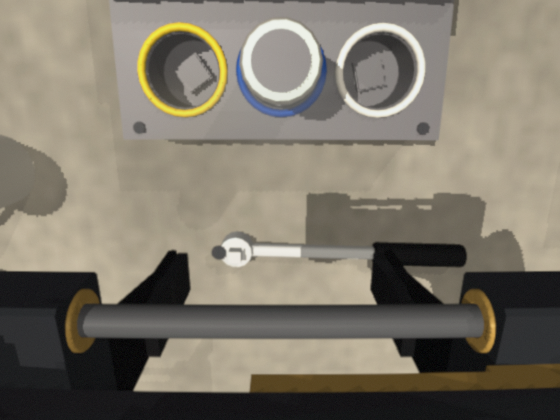

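The cartridge stands upright in the blue well at about (281,62), clear of the gripper. The networks put its foot at z≈0.026 and its centre at z≈0.090, matching 0.025 and 0.090 for fully home.

```bash
python3 -c "
from workcell import arm
print(arm.hand_in())"
```

```text
the job is handed in; nothing more can be done
None
```

The cartridge weighed about 5.9 N (packed canister), so I lowered it into the blue-ringed well, where it went over the spindle without turning and sits fully home and released; the job is handed in, with no verdict returned.

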